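# Load the label printer and latch its cover

### The job

The bindery's label printer has run out: slide the thumb latch on its front deck sideways so that the sprung cover pops open, and lay the full roll from the wooden rest on the two idler rollers in the bay, between the guides - set it down, do not drop it. Then ease the cover down, without slamming it, until the latch catches and it stays shut. Leave the part-used roll in its groove and the other things on the bench where they are.

Things in the scene. Friction and masses are not known exactly. Their poses are not given: they have to be found in the camera images.
- printer: Light grey clamshell label printer with a dark grey cover that has a small window, fixed to the bench, 210 long (its x) x 170 wide (its y) x 116 mm high with the cover shut. Origin: centre of its underside; its front faces its own -x, z up. Its front deck (x -105 to -32 mm) and the rims of its side walls are level at z 70 mm; the roll bay behind the deck is open to the top: x -32 to 74, y -62 to 62 mm, floor at z 28 mm.
- latch_thumb (a point): Ribbed black thumb piece of the latch, standing alone on the front deck: 22 (printer x) x 46 (printer y) x 16 mm high, deck all round it. Point: its centre, 8 mm above the deck; shut it lies at printer x -66, y 0, z 78 mm and the front edge of the closed cover is 25 mm behind it. Axes as the printer's.
- latch (a joint): Slide of the thumb latch in m: 0 = home (spring), grows to its stop at 0.012 as the thumb piece is pushed towards the printer's +y; from 0.008 on it frees the cover, which springs up by itself. Needs about 2 to 5 N; it springs home when let go.
- cover (a joint): Angle of the cover in rad: 0 = shut (held by the latch it rests at about 0.01), 1.55 = fully open. A spring (about 0.35 N m shut, 0.17 N m open) lifts it, so it must be pushed shut. Pushed down a little past shut (stop at -0.012) its two hooks press the latch aside by themselves and snap under it; this takes about 7 to 12 N in the front third of the cover, and the thumb piece need not be touched.
- cover_hinge (a point): Middle of the cover's hinge line, which runs along the printer's y, at the back: printer x 88, y 0, z 70 mm. Axes as the printer's.
- cover_edge (a point): Point in the middle of the outer face of the cover's flat roof, at the front end of the roof where the 45 degree slope to the front edge begins. It moves with the cover. In the cover's frame (printer axes when shut): 85 mm ahead of (-x) and 46 mm above the hinge; the point's z axis is the outward normal of the roof, its -x points to the front edge. The cover is a hollow dome 118 mm from hinge to front edge, 170 mm wide; open, the front edge is up and the roof faces backwards.
- bay (a point): Where the centre of a loaded roll comes to lie: printer x 20, y 0, z 71 mm. Below it two steel idler rollers (12 mm thick, 36 mm apart, along the printer's y) carry the roll; two low flared guides, 70 mm apart in y and reaching up to z 54 mm, keep it in the middle. Beside the guides there is room for fingers out to y +-62 mm. Axes as the printer's.
- full_roll_center (a point): Centre of the full roll of labels: white paper on a cardboard core, 70 mm in diameter, 60 mm long, solid, about 0.2 kg, lying in a groove of the wooden rest, its centre 52 mm above the bench. Site y axis = the roll's axis (either way round); x and z turn with the roll. It can be gripped across its two flat ends (60 mm).
- full_roll: The same full roll; body origin at its centre, y axis along the roll.
- used_roll_center (a point): Centre of the part-used roll (48 mm in diameter, 60 mm long), in the other groove of the rest; to be left there.
- rest: Wooden roll rest, fixed to the bench: plate 190 (x) x 80 (y) x 12 mm with ribs 10 mm high that form two grooves along its y, at its x -45 and +45 mm; either groove can hold the full roll. Origin: centre of its underside.
- glue: Closed white glue jar, 68 mm in diameter, 150 mm high, a bystander; origin at its underside.
- book: Small cloth-bound book lying flat, 150 x 110 x 28 mm, a bystander; origin at its underside.
- weight: Steel binder's weight 110 x 75 x 45 mm with a knob to 78 mm, a bystander; origin at its underside.
Things that resemble listed ones, but are neither listed nor needed, are in the scene too. What is shaped like the full_roll but turquoise is not meant.

How it is judged:
On the way, in this order (a step that is already met when the one before it is completed fails the run):
1. the cover has sprung open (value of joint cover above 1.3 rad), for 0.2 s.
2. the full roll lies in the bay and has been let go, the cover still open (distance between full_roll_center and bay below 0.01 m and angle between the y axis of full_roll and the y axis of printer, either way round below 0.15 rad and contact force between full_roll and the fingers below 0.05 N and value of joint cover above 1 rad), for 0.2 s.
At the end, for the whole second after the job is handed in: The cover is shut (below 0.04 rad) and held by the latch, which is home (below 3 mm); the full roll lies still in the bay, its centre within 10 mm of the bay point and its axis within 0.15 rad of the printer's y (value of joint cover below 0.04 rad and value of joint latch below 0.003 m and distance between full_roll_center and bay below 0.01 m and angle between the y axis of full_roll and the y axis of printer, either way round below 0.15 rad and linear speed of full_roll below 0.02 m/s); the robot touches nothing.
It fails at once if the cover is slammed: it swings shut faster than 3 rad/s (0.35 m/s at its front edge) (velocity of joint cover below -3 rad/s).
It fails at once if the full roll is dropped or flung: faster than 0.45 m/s with no finger on it (contact force between full_roll and the fingers below 0.01 N and linear speed of full_roll above 0.45 m/s).
It fails at once if the part-used roll is moved more than 30 mm (distance of used_roll_center from where it was at the start of the episode above 0.03 m).
It fails at once if the glue jar, book or weight is moved more than 30 mm (distance of any of glue, book, weight from where it was at the start of the episode above 0.03 m).
It also fails if it takes over 67 s, if anything falls off the work surface, if the arm or the gripper's body presses on something with over 40 N, if the wrist force passes 120 N, or if a joint passes its speed limit or range.

### The arm

A 7-joint arm with a two-finger parallel gripper is mounted at the origin on the work surface. World frame = base frame: x ahead of the robot, y to its left, z up, the work surface at z = 0. Lengths are in m, angles in rad, forces in N, time in s.
With the tool pointing down it reaches from about 0.35 to 0.9 m from the base axis. Payload 7.2 kg.
Tool frame: the origin (TCP) lies at the very end of the fingers, on their centre line; the grasp point (between the pads) lies 19 mm behind it; z points along the fingers, y is the direction in which the jaws open and shut (so a half turn about z gives the same grasp; the last joint's range is limited). The gripper opens to 88 mm and grips with 3 to 60 N. Pads are 20 mm wide; open, the fingers measure 115 mm over their backs; the gripper's body (75 mm by 178 mm) begins 61 mm behind the grasp point.
Start: joints at [1.189, 0.411, -0.013, 1.596, 0.006, 1.134, -0.082], TCP at [0.193, -0.594, 0.223] pointing down, gripper open.
Joint ranges: [-2.95, 2.95], [-0.29, 1.99], [-1.47, 1.44], [0.14, 2.54], [-1.03, 4.17], [0.13, 1.85], [-2.86, 2.86]. Speed limits (rad/s): [2.39, 2.39, 3.01, 3.01, 3.14, 3.14, 3.14].

### API

Orientations are given as a unit quaternion [x, y, z, w].
In Python, from rig import env gives the robot as it stands.
- The arm moves only by the shell command python3 -m handwheel 'ROWS' [FORCE]. ROWS is JSON, one flat list of numbers, 7 for each row, row after row: the shift along the tool's x, y, z in cm, then the turn, a rotation vector about the tool's x, y, z in rad, then the closure in counts, from 0 (fully open) to 255 (shut). A call has 1 to 12 rows; each row shifts and turns the commanded pose from where the row before left it, along the tool's axes as they then stand; what a row does not reach is not made up. A row lasts 1/12 s, in which the tool goes at most 41.7 mm and 7.16 degrees, less where a joint would pass 70% of its speed; a pose out of reach is approached as far as the arm can. A call with a gripper value outside its range is refused whole. The fingers move at their own pace and stop on an object; FORCE is the grip in N (left out, the last holds). Time passes only in rows, so rows that do not move let the fingers close. It gives the time, the measured TCP pose, the force and the opening at its end, in the units of the state.
- env.read_state(): the state, without advancing time (a new reading comes with each control period).
- env.get_image(name): name is "side" or "top"; returns the picture (420x560x3 uint8, blue, green, red); there is no depth.
- env.calibration(name): a dict with "K" (3x3 intrinsics, pixels), "rvec" (rotation vector, rad) and "tvec" (3), from world to camera coordinates, as OpenCV has them. Camera axes: x right, y down, z forward; pixel columns grow to the right and rows downward; lengths in m; the calibration is good to about 2 mm. A picture is of the moment at which its call begins. calibration takes no time and is no camera call.
- env.hand_in(): hands the job in, once; it reports no verdict.
The state is a dict: "t": time; "joint_positions": joint angles; "qd": joint speeds; "joint_torque": joint torques, N m; "tool_pos": TCP position; "tool_rot": TCP orientation; "force": force on the tool from outside, world axes, zero at the start; "torque": the same for the moment, N m; "opening": opening from 0.0 (shut) to 1.0 (fully open).
Only numpy, scipy, OpenCV 4.12 (cv2) and the standard library are available. Lean on these libraries where they do the work, as an engineer would, in place of code of your own. Each camera call takes 0.05 s, during which the arm holds its last target.

## Working session

There is one attempt and no reset: what is moved stays moved. The work goes in short steps, Python scripts to look and compute and a shell command to move; the robot and the scene stay as the last step left them, time stands still between calls to the robot, and variables do not carry over. Pictures are saved under pics/ and viewed, and the job is handed in when it is done.

```bash
ls; mkdir -p pics; python3 - <<'E'
from rig import env
import cv2
for n in("side","top"):
    cv2.imwrite(f"pics/{n}0.png",env.get_image(n)); print(env.calibration(n))
print(env.read_state())
E
```

```text
pics
{'K': array([[413.06446219,   0.        , 278.58952701],
       [  0.        , 413.06446219, 210.24099796],
       [  0.        ,   0.        ,   1.        ]]), 'rvec': array([ 0.94133267, -2.31571232,  1.22050661]), 'tvec': array([0.3599859 , 0.26907755, 1.05482549])}
{'K': array([[421.72495815,   0.        , 276.38966119],
       [  0.        , 421.72495815, 205.6724141 ],
       [  0.        ,   0.        ,   1.        ]]), 'rvec': array([ 2.14188276, -2.16050492,  0.15640077]), 'tvec': array([0.01142912, 0.51934744, 1.08207754])}
{'t': 0.1, 'joint_positions': array([ 1.18881727,  0.41178593, -0.01272768,  1.59693426,  0.00562284,
        1.13428088, -0.08221135]), 'qd': array([ 0.00070677, -0.00051952, -0.00033302, -0.00336734, -0.00049132,
       -0.0006494 ,  0.00090666]), 'joint_torque': array([ 4.09110042e-03, -5.89098465e+01,  6.44537676e-01, -2.91710365e+01,
       -5.37873851e-02,  1.44495690e-02,  9.19297833e-06]), 'tool_pos': array([ 0.19274173, -0.59408027,  0.22192494]), 'tool_rot': array([ 9.87714957e-01,  1.56264815e-01, -1.61688003e-04, -6.66999043e-04]), 'force': array([-0.28160762, -0.25555892,  0.08729429]), 'torque': array([-0.03927544,  0.00915712,  0.05881439]), 'opening': 0.9973088060619791}
```

View pics/side0.png

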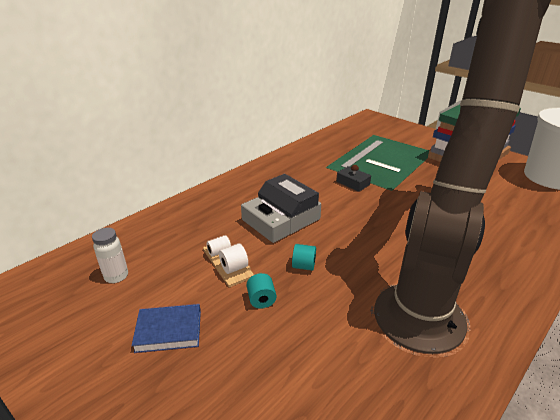

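View pics/top0.png

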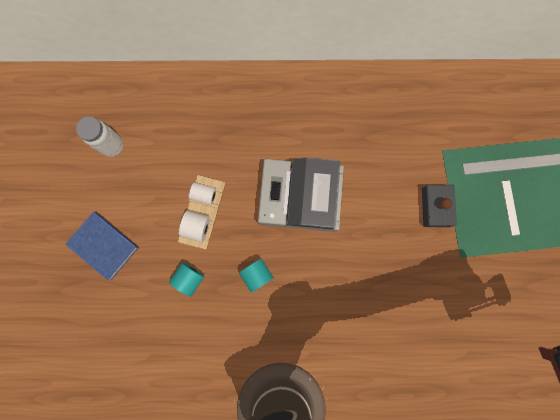

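```bash
python3 - <<'E'
import cv2
t=cv2.imread("pics/top0.png");s=cv2.imread("pics/side0.png")
cv2.imwrite("pics/c1.png",cv2.resize(t[145:245,250:355],None,fx=7,fy=5.9,interpolation=cv2.INTER_CUBIC)) if 0 else cv2.imwrite("pics/c1.png",cv2.resize(t[145:245,250:355],None,fx=6,fy=6,interpolation=cv2.INTER_CUBIC))
cv2.imwrite("pics/c2.png",cv2.resize(t[165:255,170:240],None,fx=6,fy=6,interpolation=cv2.INTER_CUBIC))
cv2.imwrite("pics/c3.png",cv2.resize(s[165:290,195:328],None,fx=5,fy=5,interpolation=cv2.INTER_CUBIC)[:600])
E
cat > h.py <<'E'
import cv2,numpy as np
from rig import env
from scipy.spatial.transform import Rotation as R
def cal(n):
    c=env.calibration(n);return c["K"],cv2.Rodrigues(c["rvec"])[0],c["tvec"],c
def pix2z(n,uv,z):
    K,Rm,t,_=cal(n); d=Rm.T@np.linalg.inv(K)@np.array([*uv,1.]); o=-Rm.T@t
    return o+d*(z-o[2])/d[2]
def proj(n,P):
    K,Rm,t,c=cal(n); return cv2.projectPoints(np.atleast_2d(P).astype(float),c["rvec"],c["tvec"],K,None)[0][:,0]
E
```

```text
(no output)
```

View pics/c1.png

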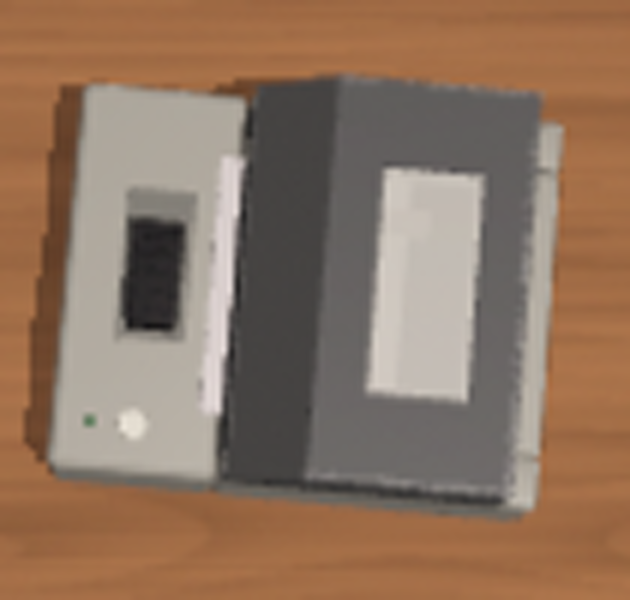

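View pics/c2.png

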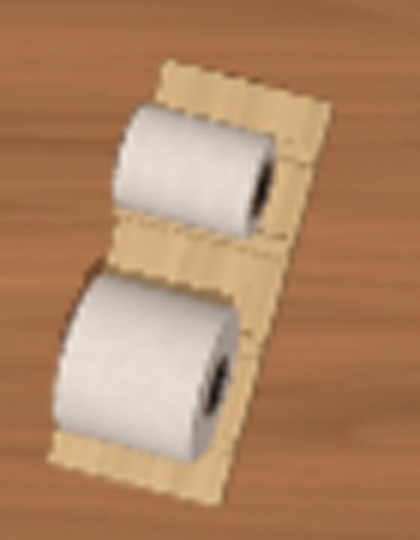

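View pics/c3.png

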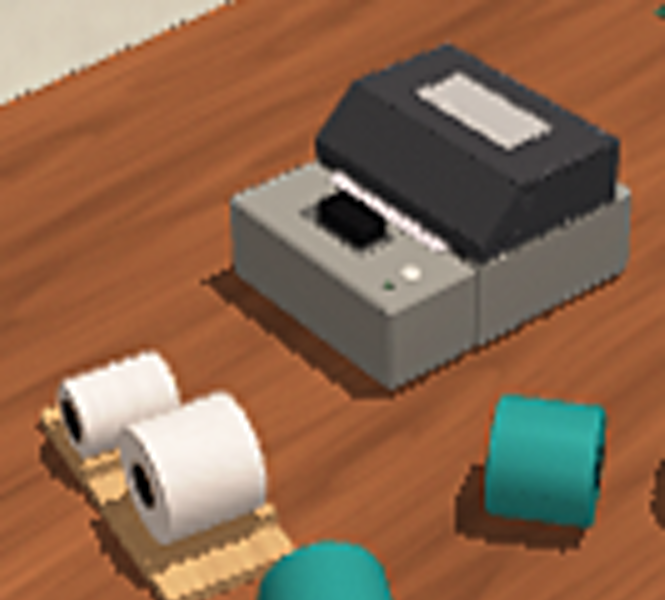

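```bash
cat > fit.py <<'E'
from h import *
from scipy.optimize import least_squares
def full(c,f,o): return (np.array(c)+.5)/f-.5+np.array(o)
T=lambda c:full(c,6,(250,145)); S=lambda c:full(c,5,(195,165)); T2=lambda c:full(c,6,(170,165))
def fit(obs,x0):
    f=lambda p:np.concatenate([proj(n,np.append(p[:2]+R.from_euler('z',p[2]).as_matrix()[:2,:2]@np.array(P[:2]),P[2])/1)[0]-uv for n,P,uv in obs])
    r=least_squares(f,x0,loss='soft_l1'); return r.x,f(r.x).reshape(-1,2)
m=lambda *a:np.array(a)/1000
pr=[("top",m(-105,85,70),T((87,85))),("top",m(-105,-85,70),T((52,467))),("top",m(105,85,70),T((562,125))),("top",m(105,-85,70),T((535,512))),
("top",m(-66,0,86),T((155,272))),("top",m(3,85,116),T((345,75))),("top",m(3,-85,116),T((305,480))),
("side",m(-105,85,70),S((232,205))),("side",m(-105,-85,70),S((393,318))),("side",m(105,-85,70),S((630,188))),("side",m(-105,-85,0),S((392,388))),("side",m(3,85,116),S((360,83))),("side",m(3,-85,116),S((523,185)))]
x,r=fit(pr,[*pix2z("top",(300,195),.07)[:2],-1.57]);print("printer",x,r.round(1).tolist())
np.save("printer.npy",x)
# try rest: x axis along the long; either sign
rs=[("top",m(-95,40,12),T2((330,103))),("top",m(-95,-40,12),T2((165,60))),("top",m(95,-40,12),T2((48,460))),("top",m(95,40,12),T2((222,505)))]
x,r=fit(rs,[*pix2z("top",(202,212),.012)[:2],3.0]);print("rest",x,r.round(1).tolist())
a=R.from_euler('z',x[2]).as_matrix()
for g in(.045,-.045):print(g,np.append(x[:2],0)+a@[g,0,.052], proj("side",np.append(x[:2],0)+a@[g,-.03,.052]))
c=np.append(x[:2],0)+a@[.045,0,.052];np.save("roll.npy",np.append(c,x[2]))
E
python3 fit.py
```

```text
printer [ 0.54564171 -0.05665872 -1.67249096] [[-0.4, -0.8], [-1.0, 0.0], [0.6, -0.1], [0.4, 0.2], [0.1, 0.2], [-0.9, 0.2], [0.0, 0.1], [-0.4, -2.4], [-0.2, -1.6], [1.7, -0.0], [0.3, 2.3], [-0.7, -0.8], [0.5, -0.2]]
rest [0.50949998 0.20920273 2.88380363] [[0.5, -0.4], [-0.2, -0.3], [-0.0, 0.4], [-0.2, 0.3]]
0.045 [0.46598696 0.22067518 0.052     ] [[223.68340129 261.17625887]]
-0.045 [0.553013   0.19773029 0.052     ] [[210.93108996 243.80290133]]
```

```bash
cat >> h.py <<'E'
def P2W(p): # printer mm -> world
    x=np.load("printer.npy"); return np.append(x[:2],0)+R.from_euler('z',x[2]).as_matrix()@(np.array(p)/1000)
def down(hx): # tool down with tool x heading hx
    return R.from_euler('z',hx)*R.from_euler('x',np.pi)
def rel(pos,rot=None):
    s=env.read_state(); r0=R.from_quat(s["tool_rot"]); 
    rot=r0 if rot is None else rot
    d=np.array(pos)-s["tool_pos"]
    print("t %.2f"%s["t"],"tcp",s["tool_pos"].round(4),"F",s["force"].round(2),"op %.3f"%s["opening"])
    print(" turn(tool)",(r0.inv()*rot).as_rotvec().round(4)," shift cm in current",(r0.inv().apply(d)*100).round(2)," after turn",(rot.inv().apply(d)*100).round(2))
def pose_p():
    s=env.read_state();x=np.load("printer.npy")
    return (R.from_euler('z',-x[2]).apply(s["tool_pos"]-np.append(x[:2],0))*1000).round(1)
HP=np.load("printer.npy")[2]+np.pi  # tool x = -printer x
E
python3 - <<'E'
from h import *
print(HP,[P2W(p) for p in [(-66,0,78),(20,0,71)]])
rel(P2W((-66,-48,220)),down(HP))
r=np.load("roll.npy");a=R.from_euler('z',r[3]).as_matrix()
for s in(.03,-.03):print(proj("top",r[:3]+a@[0,s,0]),(proj("top",r[:3]+a@[0,s,0])[0]-(170,165)+.5)*6-.5)
E
```

```text
1.4691016960327654 [array([0.552342 , 0.0090003, 0.078    ]), array([ 0.54361132, -0.07655539,  0.071     ])]
t 0.10 tcp [ 0.1927 -0.5941  0.2219] F [-0.28 -0.26  0.09] op 0.997
 turn(tool) [-1.3000e-03 -7.0000e-04 -1.1553e+00]  shift cm in current [ 48.43 -48.2    0.25]  after turn [63.65 24.85  0.19]
[[205.3823138  228.75005611]] [214.79388278 385.00033667]
[[183.10738902 223.06430074]] [ 81.1443341  350.88580445]
```

```bash
python3 -m handwheel '[0,0,0,0,0,-0.1155,255, 0,0,0,0,0,-0.1155,255, 0,0,0,0,0,-0.1155,255, 0,0,0,0,0,-0.1155,255, 0,0,0,0,0,-0.1155,255, 0,0,0,0,0,-0.1155,255, 0,0,0,0,0,-0.1155,255, 0,0,0,0,0,-0.1155,255, 0,0,0,0,0,-0.1155,255, 0,0,0,0,0,-0.1155,255]' 20
python3 -m handwheel '[3,1.2,0,0,0,0,255, 3,1.2,0,0,0,0,255, 3,1.2,0,0,0,0,255, 3,1.2,0,0,0,0,255, 3,1.2,0,0,0,0,255, 3,1.2,0,0,0,0,255, 3,1.2,0,0,0,0,255, 3,1.2,0,0,0,0,255, 3,1.2,0,0,0,0,255, 3,1.2,0,0,0,0,255]'
python3 -m handwheel '[3,1.2,0,0,0,0,255, 3,1.2,0,0,0,0,255, 3,1.2,0,0,0,0,255, 3,1.2,0,0,0,0,255, 3,1.2,0,0,0,0,255, 3,1.2,0,0,0,0,255, 3,1.2,0,0,0,0,255, 3,1.2,0,0,0,0,255, 3,1.2,0,0,0,0,255, 3,1.2,0,0,0,0,255,0,0,0,0,0,0,255]'
python3 - <<'E'
from h import *
print(pose_p());rel(P2W((-66,-48,75)),down(HP))
E
```

```text
t: 0.93
tool_pos: [0.1928, -0.5942, 0.2222]
tool_rot: [0.74, 0.672, 0.0, -0.0]
force: [-0.1, 0.4, -0.2]
opening: 0.279
t: 1.77
tool_pos: [0.3431, -0.3067, 0.2225]
tool_rot: [0.742, 0.67, -0.0, -0.0]
force: [0.6, -0.6, 0.6]
opening: 0.003
t: 2.68
tool_pos: [0.4946, -0.0156, 0.2229]
tool_rot: [0.74, 0.673, 0.002, -0.001]
force: [-0.2, -0.1, -0.1]
opening: 0.009
[-35.7 -54.9 222.9]
t 2.68 tcp [ 0.4946 -0.0156  0.2229] F [-0.15 -0.13 -0.15] op 0.009
 turn(tool) [ 0.0013 -0.0035  0.0068]  shift cm in current [ 2.98  0.69 14.8 ]  after turn [ 3.03  0.69 14.79]
```

```bash
python3 -m handwheel '[3,0.7,0,0,0,0.007,255, 0,0,3,0,0,0,255, 0,0,3,0,0,0,255, 0,0,3,0,0,0,255, 0,0,2,0,0,0,255,0,0,1.5,0,0,0,255,0,0,1,0,0,0,255,0,0,0,0,0,0,255]'
python3 - <<'E'
from h import *
print(pose_p());rel(P2W((-66,-48,75)),down(HP))
for n in("side","top"):
    im=env.get_image(n); a=im[150:290,190:330] if n=="side" else im[125:245,230:370]
    cv2.imwrite(f"pics/{n}1.png",cv2.resize(a,None,fx=4,fy=4,interpolation=cv2.INTER_CUBIC))
E
```

```text
t: 3.35
tool_pos: [0.5013, 0.0066, 0.0857]
tool_rot: [0.745, 0.667, -0.001, -0.001]
force: [0.0, -0.2, 0.2]
opening: 0.004
[-58.5 -50.5  85.7]
t 3.35 tcp [0.5013 0.0066 0.0857] F [ 0.04 -0.19  0.17] op 0.004
 turn(tool) [-0.0036  0.0003 -0.0074]  shift cm in current [0.76 0.25 1.07]  after turn [0.75 0.25 1.07]
```

View pics/side1.png

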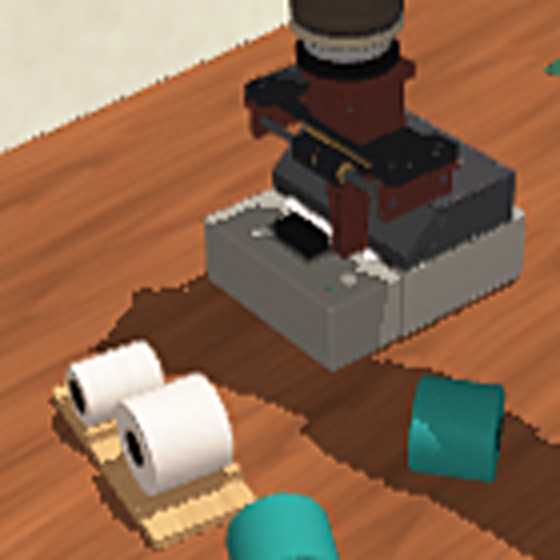

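View pics/top1.png

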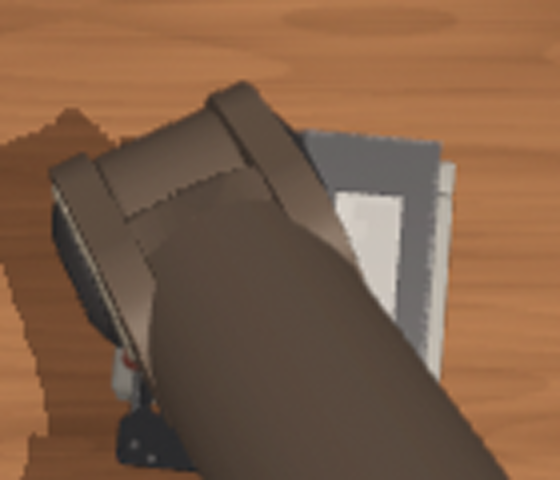

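```bash
python3 -m handwheel '[0,0,0,0,0,0,255,0,0,0,0,0,0,255]'
python3 - <<'E'
from h import *
print(pose_p());rel(P2W((-66,-46,76)),down(HP))
E
```

```text
t: 3.62
tool_pos: [0.5035, 0.0071, 0.0887]
tool_rot: [0.745, 0.667, 0.001, 0.001]
force: [0.8, 0.1, -0.8]
opening: 0.007
[-59.1 -48.4  88.7]
t 3.62 tcp [0.5035 0.0071 0.0887] F [ 0.78  0.07 -0.83] op 0.007
 turn(tool) [ 0.0019  0.     -0.0075]  shift cm in current [0.69 0.23 1.27]  after turn [0.69 0.24 1.27]
```

```bash
python3 -m handwheel '[0.7,0.1,0.6,0,0,-0.007,255,0,0,0.6,0,0,0,255,0,0,0,0,0,0,255,0,0,0,0,0,0,255]'
python3 - <<'E'
from h import *
print(pose_p());rel(P2W((-66,-46,76)),down(HP))
im=env.get_image("side")[175:245,230:320]
cv2.imwrite(f"pics/side2.png",cv2.resize(im,None,fx=7,fy=7,interpolation=cv2.INTER_CUBIC))
E
```

```text
t: 3.95
tool_pos: [0.5041, 0.0141, 0.0752]
tool_rot: [0.742, 0.67, -0.0, -0.0]
force: [0.0, 0.4, 0.4]
opening: 0.011
[-66.2 -48.5  75.2]
t 3.95 tcp [0.5041 0.0141 0.0752] F [0.04 0.43 0.42] op 0.011
 turn(tool) [-0.001   0.0001  0.0002]  shift cm in current [-0.02  0.25 -0.08]  after turn [-0.02  0.25 -0.08]
```

View pics/side2.png

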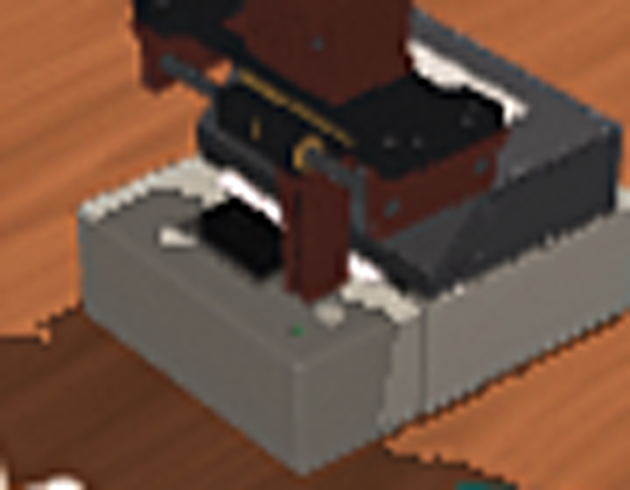

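```bash
python3 -m handwheel '[0,0.5,0,0,0,0,255,0,0.5,0,0,0,0,255,0,0.3,0,0,0,0,255,0,0.3,0,0,0,0,255,0,0.2,0,0,0,0,255,0,0,0,0,0,0,255]'
python3 -c "
from h import *
print(pose_p())"
```

```text
t: 4.5
tool_pos: [0.5223, 0.0121, 0.0755]
tool_rot: [0.742, 0.67, -0.0, -0.0]
force: [-1.1, 0.2, 1.5]
opening: 0.003
[-66.  -30.2  75.5]
```

```bash
python3 -m handwheel '[0,0.2,0,0,0,0,255,0,0.2,0,0,0,0,255,0,0,0,0,0,0,255]'
python3 -m handwheel '[0,0.1,0,0,0,0,255,0,0.1,0,0,0,0,255,0,0,0,0,0,0,255]'
python3 - <<'E'
from h import *
print(pose_p())
im=env.get_image("side")[145:245,220:340]
cv2.imwrite(f"pics/side3.png",cv2.resize(im,None,fx=6,fy=6,interpolation=cv2.INTER_CUBIC))
E
```

```text
t: 4.75
tool_pos: [0.5262, 0.0117, 0.0755]
tool_rot: [0.742, 0.67, -0.0, -0.0]
force: [-2.3, 0.8, 0.2]
opening: 0.003
t: 5.0
tool_pos: [0.5286, 0.0114, 0.0755]
tool_rot: [0.742, 0.67, 0.0, 0.0]
force: [-1.7, 0.6, -0.5]
opening: 0.004
[-66.  -23.8  75.5]
```

View pics/side3.png

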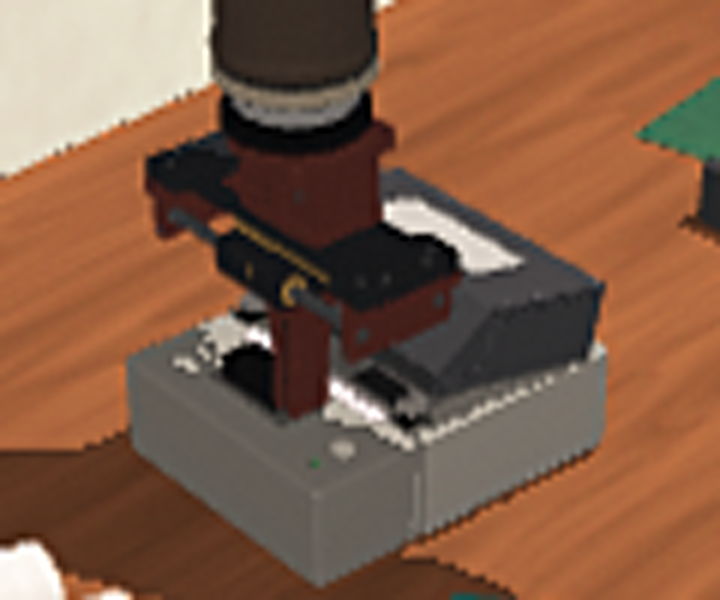

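Picture: the cover's front edge (about crop 400,400) has just started to lift off the deck. Hold and let it rise.

```bash
python3 -m handwheel '[0,0,0,0,0,0,255,0,0,0,0,0,0,255,0,0,0,0,0,0,255,0,0,0,0,0,0,255,0,0,0,0,0,0,255,0,0,0,0,0,0,255]'
python3 - <<'E'
from h import *
print(pose_p())
im=env.get_image("side")[145:245,220:340]
cv2.imwrite(f"pics/side4.png",cv2.resize(im,None,fx=6,fy=6,interpolation=cv2.INTER_CUBIC))
E
```

```text
t: 5.55
tool_pos: [0.5283, 0.0115, 0.0756]
tool_rot: [0.742, 0.67, -0.0, -0.0]
force: [-2.4, 0.4, -1.0]
opening: 0.005
[-66.  -24.1  75.6]
```

View pics/side4.png

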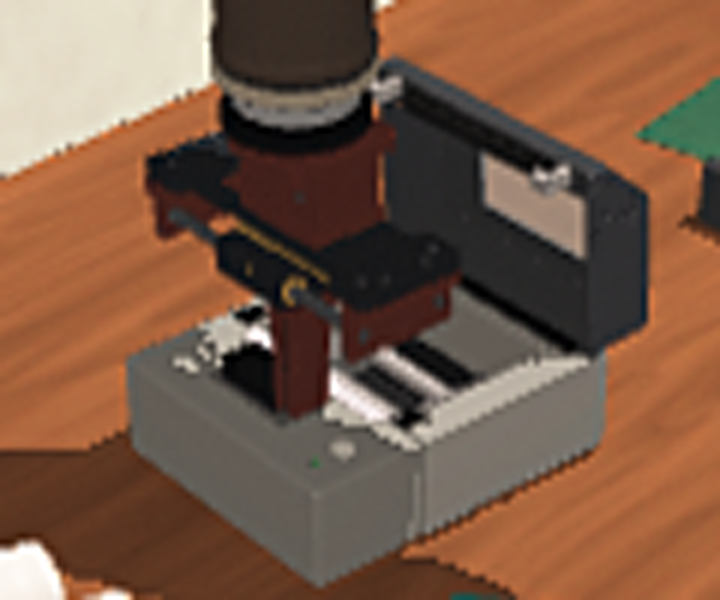

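```bash
python3 -m handwheel '[0,-1,0,0,0,0,255,0,0,-3,0,0,0,0,0,0,-3,0,0,0,0,0,0,-3,0,0,0,0,0,0,-3,0,0,0,0,0,0,-2,0,0,0,0]'
python3 -m handwheel '[0,0,0,0,0,-0.118,0,0,0,0,0,0,-0.118,0,0,0,0,0,0,-0.118,0,0,0,0,0,0,-0.118,0,0,0,0,0,0,-0.118,0,0,0,0,0,0,-0.118,0,0,0,0,0,0,-0.118,0,0,0,0,0,0,-0.118,0,0,0,0,0,0,-0.118,0,0,0,0,0,0,-0.118,0,0,0,0,0,0,-0.118,0,0,0,0,0,0,-0.118,0]'
python3 -m handwheel '[0,0,0,0,0,0,0]'
python3 - <<'E'
from h import *
r=np.load("roll.npy")
rel([r[0],r[1],.16],down(r[3]))
E
```

```text
t: 6.1
tool_pos: [0.5193, 0.013, 0.2189]
tool_rot: [0.742, 0.67, 0.002, 0.002]
force: [0.8, 0.6, -0.8]
opening: 0.345
t: 7.1
tool_pos: [0.5186, 0.0126, 0.216]
tool_rot: [0.125, 0.992, -0.0, 0.001]
force: [-0.5, 0.1, 0.3]
opening: 0.998
t: 7.18
tool_pos: [0.5185, 0.0125, 0.2158]
tool_rot: [0.125, 0.992, 0.0, 0.001]
force: [0.4, 0.2, -0.2]
opening: 1.001
t 7.18 tcp [0.5185 0.0125 0.2158] F [ 0.36  0.21 -0.21] op 1.001
 turn(tool) [0.0002 0.0013 0.0062]  shift cm in current [10.28 18.85  5.57]  after turn [10.39 18.79  5.58]
```

```bash
python3 -m handwheel '[1.4,2.6,0,0,0,0.006,0,1.5,2.7,0,0,0,0,0,1.5,2.7,0,0,0,0,0,1.5,2.7,0,0,0,0,0,1.5,2.7,0,0,0,0,0,1.5,2.7,0,0,0,0,0,1.5,2.7,0,0,0,0,0,0,0,2,0,0,0,0,0,0,2,0,0,0,0,0,0,1,0,0,0,0,0,0,0,0,0,0,0,0,0,0,0,0,0,0]'
python3 - <<'E'
from h import *
r=np.load("roll.npy")
rel([r[0],r[1],.042],down(r[3]))
cv2.imwrite("pics/side5.png",cv2.resize(env.get_image("side")[190:300,180:300],None,fx=5,fy=5,interpolation=cv2.INTER_CUBIC))
cv2.imwrite("pics/top5.png",cv2.resize(env.get_image("top")[165:265,150:260],None,fx=5,fy=5,interpolation=cv2.INTER_CUBIC))
E
```

```text
t: 8.18
tool_pos: [0.4666, 0.2208, 0.1657]
tool_rot: [0.132, 0.991, -0.0, -0.0]
force: [0.1, 0.7, 0.4]
opening: 1.003
t 8.18 tcp [0.4666 0.2208 0.1657] F [0.07 0.71 0.35] op 1.003
 turn(tool) [-0.0002 -0.0004 -0.007 ]  shift cm in current [ 0.05 -0.03 12.37]  after turn [ 0.06 -0.03 12.37]
```

View pics/side5.png

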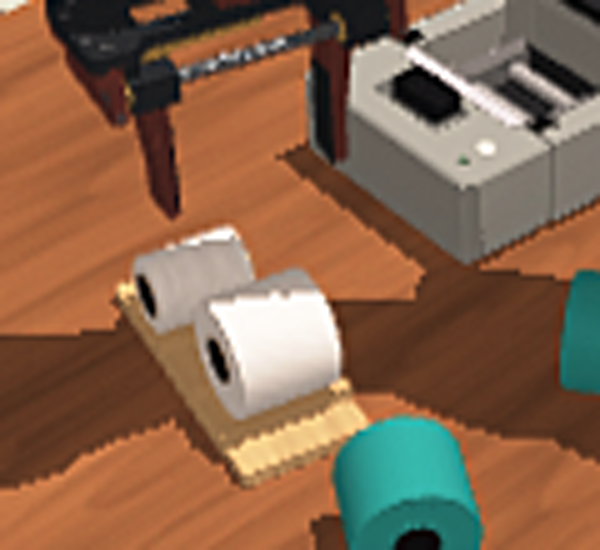

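View pics/top5.png

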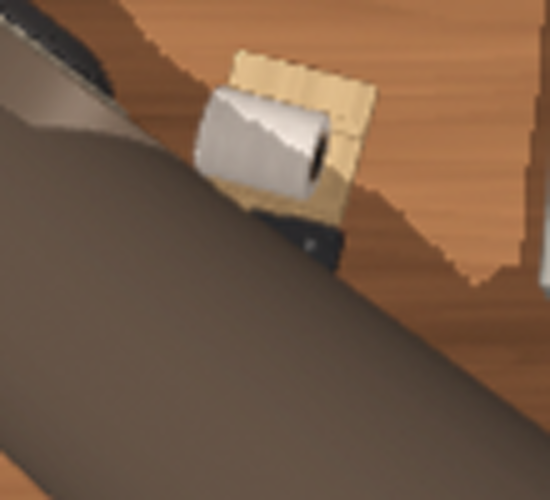

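```bash
python3 -m handwheel '[0,0,2.5,0,0,-0.006,0,0,0,2.5,0,0,0,0,0,0,2.5,0,0,0,0,0,0,2,0,0,0,0,0,0,1.5,0,0,0,0,0,0,1.3,0,0,0,0,0,0,0,0,0,0,0,0,0,0,0,0,0,0]'
python3 - <<'E'
from h import *
r=np.load("roll.npy")
rel([r[0],r[1],.042],down(r[3]))
cv2.imwrite("pics/side6.png",cv2.resize(env.get_image("side")[190:300,180:300],None,fx=5,fy=5,interpolation=cv2.INTER_CUBIC))
E
```

```text
t: 8.95
tool_pos: [0.467, 0.2211, 0.043]
tool_rot: [0.128, 0.992, 0.0, 0.0]
force: [-0.1, -0.3, -0.6]
opening: 0.999
t 8.95 tcp [0.467  0.2211 0.043 ] F [-0.08 -0.34 -0.6 ] op 0.999
 turn(tool) [0.0002 0.     0.0005]  shift cm in current [ 0.08 -0.07  0.1 ]  after turn [ 0.08 -0.07  0.1 ]
```

View pics/side6.png

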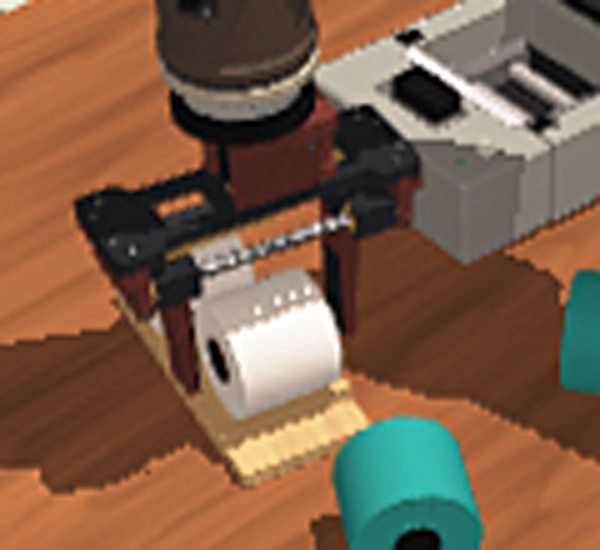

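```bash
python3 -m handwheel '[0.05,-0.05,0,0,0,0,255,0,0,0,0,0,0,255,0,0,0,0,0,0,255,0,0,0,0,0,0,255,0,0,0,0,0,0,255,0,0,0,0,0,0,255]' 20
python3 -m handwheel '[0,0,-1,0,0,0,255,0,0,-2,0,0,0,255,0,0,-2,0,0,0,255,0,0,-2.5,0,0,0,255,0,0,-3,0,0,0,255,0,0,-3,0,0,0,255,0,0,-3,0,0,0,255,0,0,-2,0,0,0,255,0,0,0,0,0,0,255]'
python3 - <<'E'
from h import *
rel(P2W((20,0,220)),down(HP))
cv2.imwrite("pics/side7.png",env.get_image("side"))
E
```

```text
t: 9.5
tool_pos: [0.4664, 0.2207, 0.043]
tool_rot: [0.128, 0.992, 0.0, 0.0]
force: [-0.1, -0.2, 2.5]
opening: 0.682
t: 10.25
tool_pos: [0.4672, 0.2222, 0.2321]
tool_rot: [0.128, 0.992, 0.001, 0.003]
force: [0.4, 0.9, -1.5]
opening: 0.684
t 10.25 tcp [0.4672 0.2222 0.2321] F [ 0.4   0.85 -1.54] op 0.684
 turn(tool) [0.0063 0.0015 1.4162]  shift cm in current [-14.96 -26.97   1.19]  after turn [-28.95  10.63   1.21]
```

View pics/side7.png

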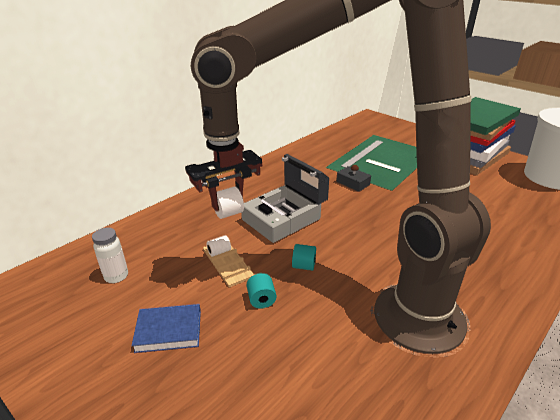

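```bash
python3 -m handwheel '[0,0,0,0,0,0.118,255,0,0,0,0,0,0.118,255,0,0,0,0,0,0.118,255,0,0,0,0,0,0.118,255,0,0,0,0,0,0.118,255,0,0,0,0,0,0.118,255,0,0,0,0,0,0.118,255,0,0,0,0,0,0.118,255,0,0,0,0,0,0.118,255,0,0,0,0,0,0.118,255,0,0,0,0,0,0.118,255,0,0,0,0,0,0.118,255]'
python3 -m handwheel '[-2.9,1.06,0,0,0,0,255,-2.9,1.06,0,0,0,0,255,-2.9,1.06,0,0,0,0,255,-2.9,1.06,0,0,0,0,255,-2.9,1.06,0,0,0,0,255,-2.9,1.06,0,0,0,0,255,-2.9,1.06,0,0,0,0,255,-2,1,0,0,0,0,255,-1,0,0,0,0,0,255,0,0,0,0,0,0,255,0,0,0,0,0,0,255]'
python3 - <<'E'
from h import *
print(pose_p());rel(P2W((20,0,150)),down(HP))
E
```

```text
t: 11.3
tool_pos: [0.4651, 0.2201, 0.2261]
tool_rot: [0.744, 0.668, -0.001, -0.0]
force: [0.8, -0.4, -1.9]
opening: 0.685
t: 12.22
tool_pos: [0.5251, -0.019, 0.2267]
tool_rot: [0.742, 0.67, -0.0, -0.001]
force: [-0.8, 1.2, -1.7]
opening: 0.681
[-35.4 -24.2 226.7]
t 12.22 tcp [ 0.5251 -0.019   0.2267] F [-0.79  1.21 -1.72] op 0.681
 turn(tool) [-0.002  -0.0005 -0.0005]  shift cm in current [-5.54  2.44  7.66]  after turn [-5.54  2.42  7.67]
```

```bash
python3 -m handwheel '[-2.5,1.2,0,0,0,0,255,-2,1.2,0,0,0,0,255,-1,0,0,0,0,0,255,0,0,2,0,0,0,255,0,0,2,0,0,0,255,0,0,2,0,0,0,255,0,0,1.2,0,0,0,255,0,0,0,0,0,0,255,0,0,0,0,0,0,255]'
python3 - <<'E'
from h import *
print(pose_p());rel(P2W((20,0,62)),down(HP))
for n in("side","top"):
    im=env.get_image(n); a=im[125:245,210:350] if n=="side" else im[125:245,230:370]
    cv2.imwrite(f"pics/{n}8.png",cv2.resize(a,None,fx=5,fy=5,interpolation=cv2.INTER_CUBIC))
E
```

```text
t: 12.97
tool_pos: [0.5441, -0.0755, 0.1556]
tool_rot: [0.742, 0.671, -0.0, -0.001]
force: [0.4, 0.0, -1.7]
opening: 0.684
[ 18.9   0.4 155.6]
t 12.97 tcp [ 0.5441 -0.0755  0.1556] F [ 0.38  0.03 -1.66] op 0.684
 turn(tool) [-0.0011 -0.0006  0.0015]  shift cm in current [-0.12 -0.03  9.36]  after turn [-0.11 -0.04  9.36]
```

View pics/side8.png

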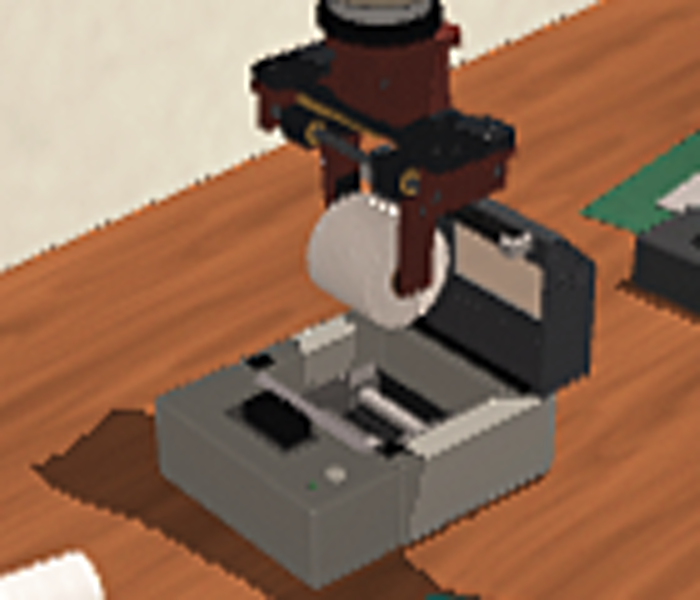

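View pics/top8.png

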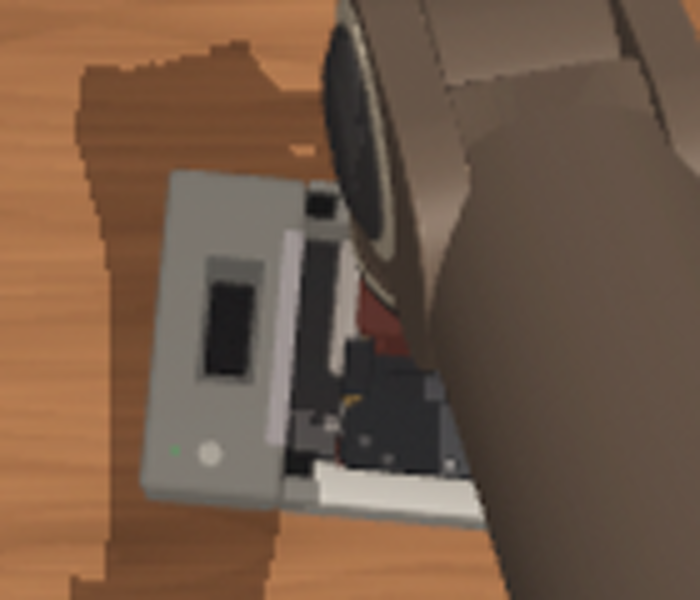

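```bash
python3 -m handwheel '[-0.1,0,2,0,0,0,255,0,0,2,0,0,0,255,0,0,1.5,0,0,0,255,0,0,1.2,0,0,0,255,0,0,0.8,0,0,0,255,0,0,0.4,0,0,0,255,0,0,0.3,0,0,0,255,0,0,0,0,0,0,255,0,0,0,0,0,0,255]'
python3 - <<'E'
from h import *
print(pose_p());rel(P2W((20,0,62)),down(HP))
for n in("side",):
    im=env.get_image(n); a=im[125:245,210:350] if n=="side" else im[125:245,230:370]
    cv2.imwrite(f"pics/{n}9.png",cv2.resize(a,None,fx=5,fy=5,interpolation=cv2.INTER_CUBIC))
E
```

```text
t: 13.82
tool_pos: [0.5447, -0.0778, 0.0742]
tool_rot: [0.742, 0.67, 0.0, 0.0]
force: [-1.1, -0.7, -1.3]
opening: 0.683
[21.1  1.2 74.2]
t 13.82 tcp [ 0.5447 -0.0778  0.0742] F [-1.07 -0.74 -1.28] op 0.683
 turn(tool) [ 0.0009  0.0001 -0.0002]  shift cm in current [ 0.11 -0.13  1.22]  after turn [ 0.11 -0.12  1.22]
```

View pics/side9.png

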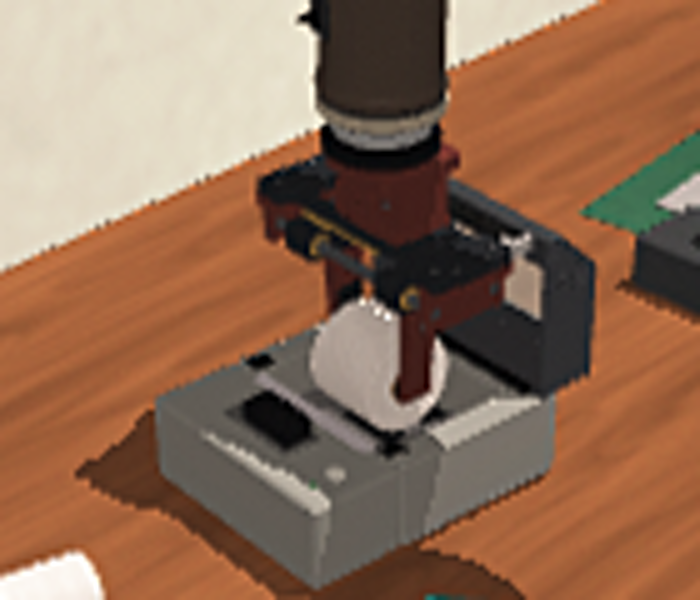

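```bash
python3 -m handwheel '[0.1,-0.1,0.4,0,0,0,255,0,0,0.3,0,0,0,255,0,0,0.2,0,0,0,255,0,0,0,0,0,0,255]'
python3 -m handwheel '[0,0,0.1,0,0,0,255,0,0,0.1,0,0,0,255,0,0,0,0,0,0,255]'
python3 -c "
from h import *
print(pose_p())"
```

```text
t: 14.2
tool_pos: [0.543, -0.0767, 0.0641]
tool_rot: [0.742, 0.67, -0.0, -0.0]
force: [-0.6, -0.0, -2.5]
opening: 0.682
t: 14.45
tool_pos: [0.5434, -0.0767, 0.0625]
tool_rot: [0.742, 0.67, -0.0, -0.0]
force: [-0.4, -1.3, -1.8]
opening: 0.682
[20.2 -0.2 62.5]
```

Not touching yet; ease further.

```bash
python3 -m handwheel '[0,0,0.1,0,0,0,255,0,0,0,0,0,0,255]'
python3 -m handwheel '[0,0,0.1,0,0,0,255,0,0,0,0,0,0,255]'
python3 -m handwheel '[0,0,0.1,0,0,0,255,0,0,0,0,0,0,255]'
python3 -c "
from h import *
print(pose_p())"
```

```text
t: 14.62
tool_pos: [0.5435, -0.0767, 0.062]
tool_rot: [0.742, 0.67, -0.0, 0.0]
force: [-1.3, 0.3, 3.3]
opening: 0.681
t: 14.78
tool_pos: [0.5436, -0.0768, 0.0619]
tool_rot: [0.742, 0.67, -0.0, 0.0]
force: [-4.0, -0.2, 13.9]
opening: 0.684
t: 14.95
tool_pos: [0.5436, -0.0768, 0.0616]
tool_rot: [0.742, 0.67, -0.0, 0.001]
force: [-7.9, 0.2, 20.2]
opening: 0.683
[20.3 -0.  61.6]
```

```bash
python3 -m handwheel '[0,0,-0.15,0,0,0,255,0,0,-0.05,0,0,0,255,0,0,0,0,0,0,255]'
python3 -m handwheel '[0,0,0,0,0,0,60,0,0,0,0,0,0,30,0,0,0,0,0,0,15,0,0,0,0,0,0,10,0,0,0,0,0,0,10]'
python3 - <<'E'
from h import *
print(pose_p())
im=env.get_image("side")[125:245,210:350]
cv2.imwrite("pics/side10.png",cv2.resize(im,None,fx=5,fy=5,interpolation=cv2.INTER_CUBIC))
E
```

```text
t: 15.2
tool_pos: [0.5436, -0.0768, 0.0618]
tool_rot: [0.742, 0.67, 0.0, 0.0]
force: [-1.8, 0.2, 4.6]
opening: 0.682
t: 15.62
tool_pos: [0.5434, -0.0767, 0.0615]
tool_rot: [0.742, 0.67, -0.0, -0.0]
force: [-0.7, -0.3, 0.3]
opening: 0.956
[20.2 -0.2 61.5]
```

View pics/side10.png

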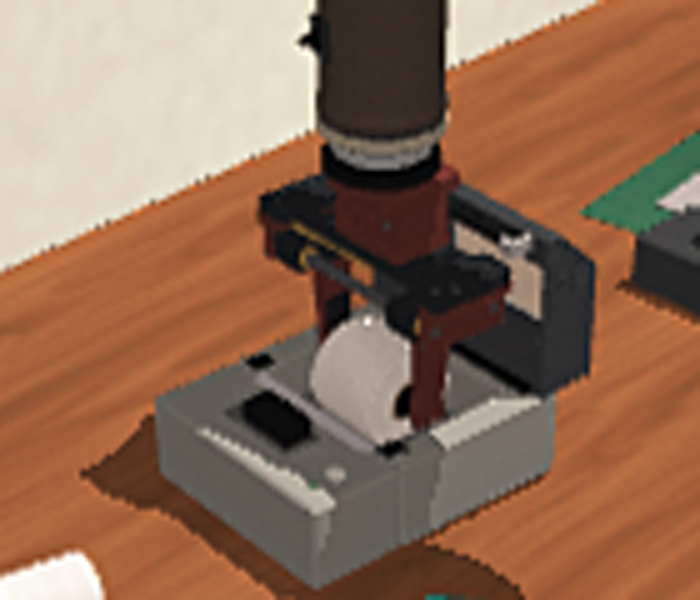

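```bash
python3 -m handwheel '[0,0,-1,0,0,0,10,0,0,-2,0,0,0,10,0,0,-2.5,0,0,0,10,0,0,-3,0,0,0,10,0,0,-3,0,0,0,255,0,0,-3,0,0,0,255,0,0,-3,0,0,0,255,0,0,-3,0,0,0,255,0,0,-1,0,0,0,255,0,0,0,0,0,0,255]'
python3 - <<'E'
from h import *
print(pose_p());rel(P2W((165,0,270)),down(HP))
im=env.get_image("side")[125:245,210:350]
cv2.imwrite("pics/side11.png",cv2.resize(im,None,fx=5,fy=5,interpolation=cv2.INTER_CUBIC))
im=env.get_image("top")[125:245,230:370]
cv2.imwrite("pics/top11.png",cv2.resize(im,None,fx=5,fy=5,interpolation=cv2.INTER_CUBIC))
E
```

```text
t: 16.5
tool_pos: [0.5447, -0.0766, 0.2801]
tool_rot: [0.742, 0.67, 0.002, 0.002]
force: [0.1, -0.0, -0.1]
opening: 0.542
[ 19.9   1.1 280.1]
t 16.50 tcp [ 0.5447 -0.0766  0.2801] F [ 0.15 -0.04 -0.1 ] op 0.542
 turn(tool) [ 0.0056  0.0006 -0.0003]  shift cm in current [-14.51  -0.11   1.02]  after turn [-14.51  -0.11   1.01]
```

View pics/side11.png

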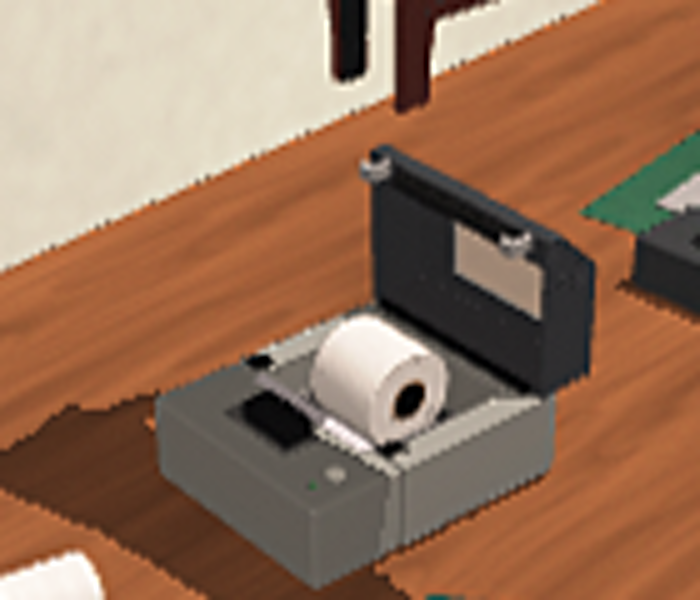

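View pics/top11.png

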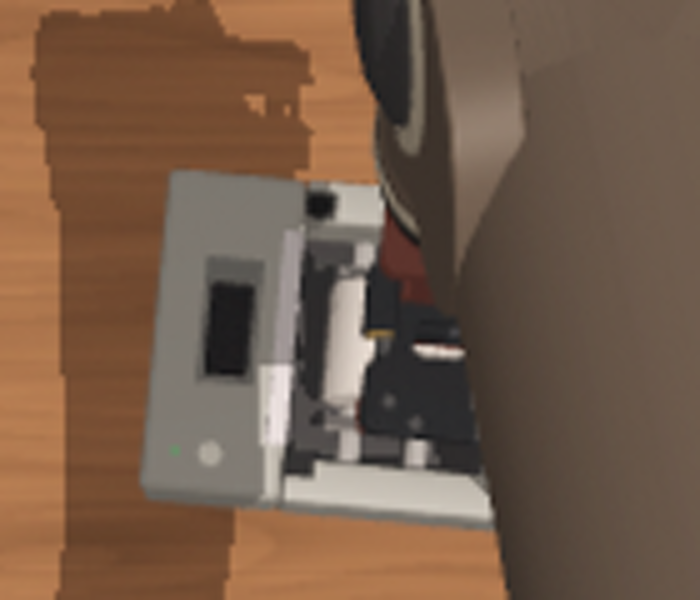

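```bash
python3 -m handwheel '[-2,0,0,0,0,0,255,-2.5,0,0,0,0,0,255,-2.5,0,0,0,0,0,255,-2.5,0,0,0,0,0,255,-2.5,0,0,0,0,0,255,-2,0,0,0,0,0,255,-0.5,0,0,0,0,0,255,0,0,0,0,0,0,255]'
python3 -m handwheel '[0,0,2,0,0,0,255,0,0,2.5,0,0,0,255,0,0,2.5,0,0,0,255,0,0,2.5,0,0,0,255,0,0,1.5,0,0,0,255,0,0,0,0,0,0,255,0,0,0,0,0,0,255]'
python3 - <<'E'
from h import *
print(pose_p());rel(P2W((165,0,150)),down(HP))
print((proj("side",P2W((20,-30,71)))-(210,125)+.5)*5-.5)
im=env.get_image("side")[100:240,230:350]
cv2.imwrite("pics/side12.png",cv2.resize(im,None,fx=4,fy=4,interpolation=cv2.INTER_CUBIC))
E
```

```text
t: 17.27
tool_pos: [0.5275, -0.2222, 0.2746]
tool_rot: [0.743, 0.669, -0.001, -0.001]
force: [-0.3, 0.3, -0.0]
opening: 0.01
t: 17.85
tool_pos: [0.5284, -0.2189, 0.1659]
tool_rot: [0.741, 0.671, -0.0, -0.001]
force: [-0.0, 0.6, 0.2]
opening: 0.006
[163.2  -0.7 165.9]
t 17.85 tcp [ 0.5284 -0.2189  0.1659] F [-0.02  0.58  0.18] op 0.006
 turn(tool) [-0.002  -0.0016  0.002 ]  shift cm in current [-0.19  0.07  1.59]  after turn [-0.18  0.07  1.59]
[[412.03646308 397.41501975]]
```

View pics/side12.png

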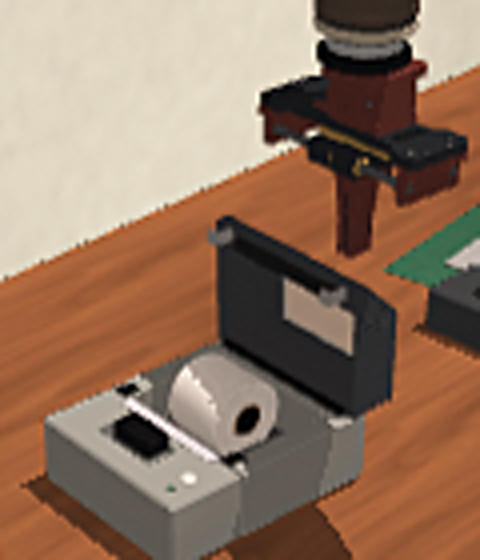

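```bash
cat > arc.py <<'E'
from h import *
p=pose_p();print(p,env.read_state()["force"].round(1))
prev=None
for th in np.arange(1.55,-.02,-.08):
    c,s=np.cos(th),np.sin(th); q=np.array([98-80*c+46*s,70+80*s+46*c])
    print("%.2f"%th,q.round(1),"step cm: tx %.2f tz %.2f"%(-(q-prev)[0]/10,-(q-prev)[1]/10) if prev is not None else "", "from now tx %.2f tz %.2f"%(-(q[0]-p[0])/10,(p[2]-q[1])/10)); prev=q
E
python3 -m handwheel '[0.5,0.07,1,0,0,0,255,0.5,0,0.5,0,0,0,255,0,0,0,0,0,0,255,0,0,0,0,0,0,255]'
python3 arc.py
```

```text
t: 18.23
tool_pos: [0.5304, -0.2104, 0.1517]
tool_rot: [0.742, 0.671, 0.0, -0.0]
force: [-0.7, -0.5, 0.4]
opening: 0.006
[154.5   0.5 151.7] [-0.7 -0.5  0.4]
1.55 [142.3 150.9]  from now tx 1.22 tz 0.08
1.47 [135.7 154.2] step cm: tx 0.66 tz -0.33 from now tx 1.88 tz -0.25
1.39 [128.9 157. ] step cm: tx 0.69 tz -0.27 from now tx 2.56 tz -0.53
1.31 [121.8 159.2] step cm: tx 0.70 tz -0.22 from now tx 3.27 tz -0.75
1.23 [114.6 160.8] step cm: tx 0.72 tz -0.16 from now tx 3.99 tz -0.91
1.15 [107.3 161.8] step cm: tx 0.73 tz -0.10 from now tx 4.72 tz -1.01
1.07 [ 99.9 162.3] step cm: tx 0.74 tz -0.05 from now tx 5.46 tz -1.06
0.99 [ 92.6 162.1] step cm: tx 0.74 tz 0.01 from now tx 6.19 tz -1.04
0.91 [ 85.2 161.4] step cm: tx 0.73 tz 0.07 from now tx 6.93 tz -0.97
0.83 [ 78.  160.1] step cm: tx 0.73 tz 0.13 from now tx 7.65 tz -0.84
0.75 [ 70.8 158.2] step cm: tx 0.71 tz 0.19 from now tx 8.37 tz -0.65
0.67 [ 63.9 155.7] step cm: tx 0.70 tz 0.25 from now tx 9.06 tz -0.40
0.59 [ 57.1 152.7] step cm: tx 0.67 tz 0.30 from now tx 9.74 tz -0.10
0.51 [ 50.6 149.2] step cm: tx 0.65 tz 0.35 from now tx 10.39 tz 0.25
0.43 [ 44.5 145.2] step cm: tx 0.62 tz 0.40 from now tx 11.00 tz 0.65
0.35 [ 38.6 140.6] step cm: tx 0.58 tz 0.45 from now tx 11.59 tz 1.11
0.27 [ 33.2 135.7] step cm: tx 0.55 tz 0.50 from now tx 12.13 tz 1.60
0.19 [ 28.1 130.3] step cm: tx 0.50 tz 0.54 from now tx 12.64 tz 2.14
0.11 [ 23.5 124.5] step cm: tx 0.46 tz 0.58 from now tx 13.10 tz 2.72
0.03 [ 19.4 118.4] step cm: tx 0.41 tz 0.61 from now tx 13.51 tz 3.33
```

```bash
python3 -m handwheel '[0.6,0,0.05,0,0,0,255,0.6,0,0,0,0,0,255,0.66,0,-0.33,0,0,0,255,0.69,0,-0.27,0,0,0,255,0.7,0,-0.22,0,0,0,255,0.72,0,-0.16,0,0,0,255,0.73,0,-0.1,0,0,0,255,0,0,0,0,0,0,255,0,0,0,0,0,0,255]'
python3 arc.py | head -1;python3 - <<'E'
from h import *
im=env.get_image("side")[100:240,230:350]
cv2.imwrite("pics/side13.png",cv2.resize(im,None,fx=4,fy=4,interpolation=cv2.INTER_CUBIC))
E
```

```text
t: 18.98
tool_pos: [0.5352, -0.1636, 0.1623]
tool_rot: [0.742, 0.671, 0.0, 0.0]
force: [-2.8, -3.1, 3.2]
opening: 0.005
[107.4   0.4 162.3] [-2.8 -3.1  3.2]
```

View pics/side13.png

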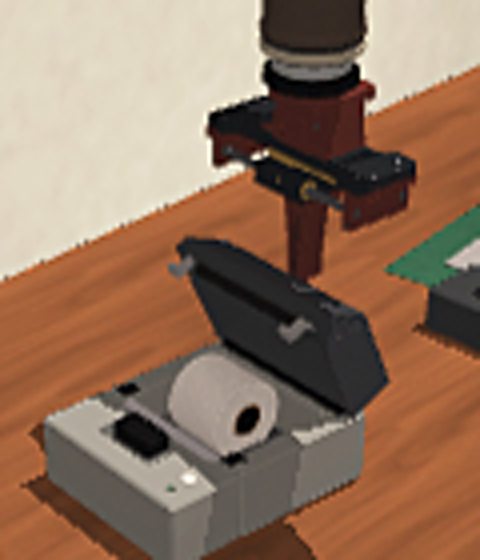

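```bash
python3 -m handwheel '[0.74,0,0,0,0,0,255,0.74,0,0.01,0,0,0,255,0.73,0,0.07,0,0,0,255,0.73,0,0.13,0,0,0,255,0.71,0,0.19,0,0,0,255,0.7,0,0.25,0,0,0,255,0.67,0,0.3,0,0,0,255,0,0,0,0,0,0,255,0,0,0,0,0,0,255]'
python3 arc.py;python3 - <<'E'
from h import *
im=env.get_image("side")[100:240,230:350]
cv2.imwrite("pics/side14.png",cv2.resize(im,None,fx=4,fy=4,interpolation=cv2.INTER_CUBIC))
E
```

```text
t: 19.78
tool_pos: [0.5404, -0.1137, 0.1528]
tool_rot: [0.742, 0.67, 0.0, -0.0]
force: [-2.3, -0.8, 5.4]
opening: 0.006
[ 57.3   0.5 152.8] [-2.3 -0.8  5.4]
1.55 [142.3 150.9]  from now tx -8.50 tz 0.19
1.47 [135.7 154.2] step cm: tx 0.66 tz -0.33 from now tx -7.84 tz -0.14
1.39 [128.9 157. ] step cm: tx 0.69 tz -0.27 from now tx -7.16 tz -0.42
1.31 [121.8 159.2] step cm: tx 0.70 tz -0.22 from now tx -6.45 tz -0.64
1.23 [114.6 160.8] step cm: tx 0.72 tz -0.16 from now tx -5.73 tz -0.80
1.15 [107.3 161.8] step cm: tx 0.73 tz -0.10 from now tx -5.00 tz -0.90
1.07 [ 99.9 162.3] step cm: tx 0.74 tz -0.05 from now tx -4.26 tz -0.95
0.99 [ 92.6 162.1] step cm: tx 0.74 tz 0.01 from now tx -3.53 tz -0.93
0.91 [ 85.2 161.4] step cm: tx 0.73 tz 0.07 from now tx -2.79 tz -0.86
0.83 [ 78.  160.1] step cm: tx 0.73 tz 0.13 from now tx -2.07 tz -0.73
0.75 [ 70.8 158.2] step cm: tx 0.71 tz 0.19 from now tx -1.35 tz -0.54
0.67 [ 63.9 155.7] step cm: tx 0.70 tz 0.25 from now tx -0.66 tz -0.29
0.59 [ 57.1 152.7] step cm: tx 0.67 tz 0.30 from now tx 0.02 tz 0.01
0.51 [ 50.6 149.2] step cm: tx 0.65 tz 0.35 from now tx 0.67 tz 0.36
0.43 [ 44.5 145.2] step cm: tx 0.62 tz 0.40 from now tx 1.28 tz 0.76
0.35 [ 38.6 140.6] step cm: tx 0.58 tz 0.45 from now tx 1.87 tz 1.22
0.27 [ 33.2 135.7] step cm: tx 0.55 tz 0.50 from now tx 2.41 tz 1.71
0.19 [ 28.1 130.3] step cm: tx 0.50 tz 0.54 from now tx 2.92 tz 2.25
0.11 [ 23.5 124.5] step cm: tx 0.46 tz 0.58 from now tx 3.38 tz 2.83
0.03 [ 19.4 118.4] step cm: tx 0.41 tz 0.61 from now tx 3.79 tz 3.44
```

View pics/side14.png

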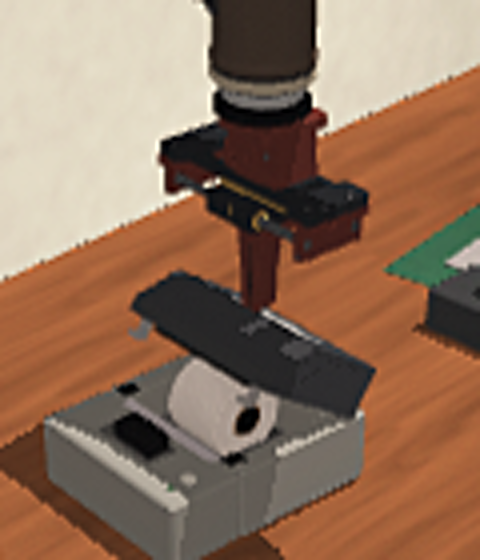

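```bash
python3 -m handwheel '[0.65,0,0.35,0,0,0,255,0.62,0,0.4,0,0,0,255,0.6,0,0.45,0,0,0,255,0.57,0,0.5,0,0,0,255,0.54,0,0.54,0,0,0,255,0.5,0,0.56,0,0,0,255,0.4,0,0.3,0,0,0,255,0,0,0,0,0,0,255,0,0,0,0,0,0,255]'
python3 arc.py|head -1;python3 - <<'E'
from h import *
im=env.get_image("side")[100:240,230:350]
cv2.imwrite("pics/side15.png",cv2.resize(im,None,fx=4,fy=4,interpolation=cv2.INTER_CUBIC))
E
```

```text
t: 20.58
tool_pos: [0.5445, -0.0759, 0.1214]
tool_rot: [0.742, 0.67, 0.0, -0.0]
force: [0.3, -0.9, 1.9]
opening: 0.006
[ 19.3   0.8 121.4] [ 0.3 -0.9  1.9]
```

View pics/side15.png

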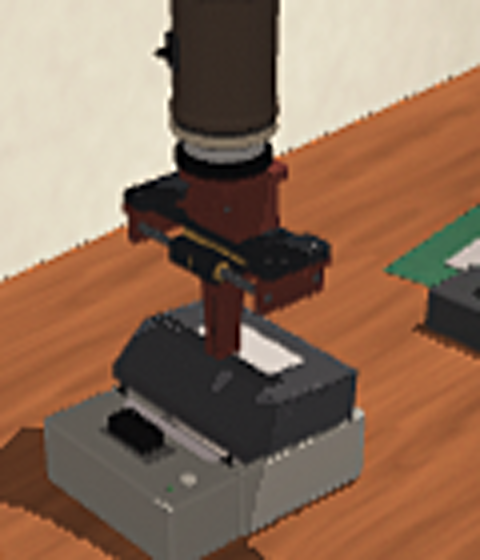

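Nearly shut; press on slowly.

```bash
python3 -m handwheel '[0.3,0,0.2,0,0,0,255,0.2,0,0.2,0,0,0,255,0,0,0,0,0,0,255]'
python3 -m handwheel '[0,0,0.1,0,0,0,255,0,0,0.1,0,0,0,255,0,0,0,0,0,0,255]'
python3 -m handwheel '[0,0,0.1,0,0,0,255,0,0,0,0,0,0,255]'
python3 arc.py|head -1
```

```text
t: 20.88
tool_pos: [0.545, -0.0703, 0.1173]
tool_rot: [0.742, 0.67, 0.0, 0.0]
force: [0.2, -1.4, 1.1]
opening: 0.0
t: 21.13
tool_pos: [0.545, -0.0694, 0.1157]
tool_rot: [0.742, 0.671, 0.001, -0.0]
force: [-1.2, 1.5, 5.5]
opening: 0.006
t: 21.3
tool_pos: [0.5451, -0.0692, 0.1153]
tool_rot: [0.742, 0.671, 0.001, -0.0]
force: [-2.2, 1.3, 11.2]
opening: 0.008
[ 12.5   0.8 115.3] [-2.2  1.3 11.2]
```

```bash
python3 -m handwheel '[-0.2,0,0.05,0,0,0,255,0,0,0,0,0,0,255,0,0,0,0,0,0,255]'
python3 -m handwheel '[0,0,0.05,0,0,0,255,0,0,0,0,0,0,255]'
python3 arc.py|head -1;python3 - <<'E'
from h import *
im=env.get_image("side")[150:240,230:330]
cv2.imwrite("pics/side16.png",cv2.resize(im,None,fx=6,fy=6,interpolation=cv2.INTER_CUBIC))
E
```

```text
t: 21.55
tool_pos: [0.5451, -0.0693, 0.1153]
tool_rot: [0.741, 0.671, 0.002, -0.001]
force: [-2.8, 7.1, 13.8]
opening: 0.004
t: 21.72
tool_pos: [0.5452, -0.0693, 0.1151]
tool_rot: [0.741, 0.671, 0.002, -0.001]
force: [-5.0, 6.8, 17.5]
opening: 0.006
[ 12.6   0.8 115.1] [-5.   6.8 17.5]
```

View pics/side16.png

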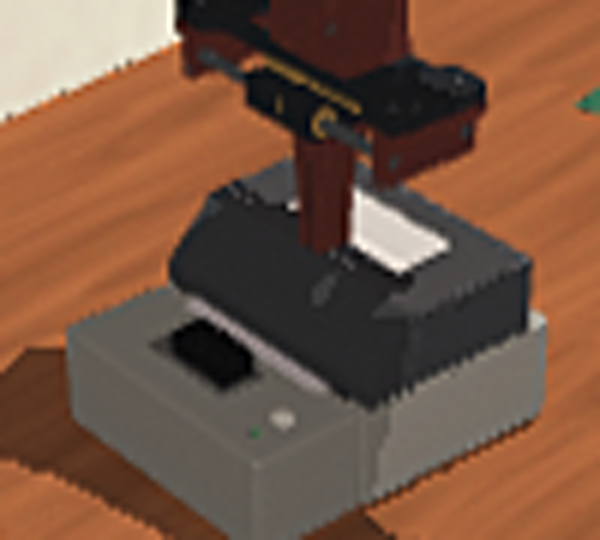

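```bash
python3 -m handwheel '[0,0,0.05,0,0,0,255,0,0,0,0,0,0,255]'
python3 -m handwheel '[0,0,-0.2,0,0,0,255,0,0,-0.2,0,0,0,255,0,0,0,0,0,0,255,0,0,0,0,0,0,255]'
python3 arc.py|head -1
python3 -m handwheel '[0,0,-0.3,0,0,0,255,0,0,-0.4,0,0,0,255,0,0,-0.4,0,0,0,255,0,0,-0.4,0,0,0,255,0,0,0,0,0,0,255,0,0,0,0,0,0,255]'
python3 arc.py|head -1;python3 - <<'E'
from h import *
im=env.get_image("side")[150:240,230:330]
cv2.imwrite("pics/side17.png",cv2.resize(im,None,fx=6,fy=6,interpolation=cv2.INTER_CUBIC))
E
```

```text
t: 21.93
tool_pos: [0.5452, -0.0692, 0.1149]
tool_rot: [0.741, 0.671, 0.002, -0.0]
force: [-5.9, 6.1, 22.1]
opening: 0.008
t: 22.27
tool_pos: [0.5446, -0.0718, 0.1171]
tool_rot: [0.742, 0.67, 0.0, -0.0]
force: [-1.2, 2.6, 6.1]
opening: 0.003
[ 15.2   0.6 117.1] [-1.2  2.6  6.1]
t: 22.77
tool_pos: [0.5446, -0.073, 0.1322]
tool_rot: [0.742, 0.67, 0.0, 0.0]
force: [1.0, -1.2, -0.5]
opening: 0.004
[ 16.3   0.6 132.2] [ 1.  -1.2 -0.5]
```

View pics/side17.png

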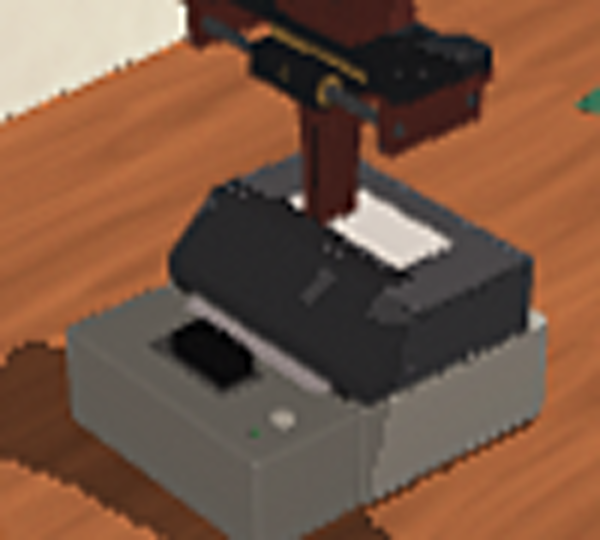

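```bash
python3 -m handwheel '[0,0,-2,0,0,0,255,0,0,-3,0,0,0,255,0,0,-3,0,0,0,255,0,0,-3,0,0,0,255,0,0,-3,0,0,0,255,0,0,0,0,0,0,255,0,0,0,0,0,0,255,0,0,0,0,0,0,255,0,0,0,0,0,0,255]'
python3 - <<'E'
from h import *
im=env.get_image("side");a=im[165:290,195:328]
cv2.imwrite("pics/side18.png",cv2.resize(a,None,fx=5,fy=5,interpolation=cv2.INTER_CUBIC)[:600])
cv2.imwrite("pics/side18f.png",im)
E
```

```text
t: 23.57
tool_pos: [0.5437, -0.073, 0.2705]
tool_rot: [0.742, 0.67, -0.001, -0.001]
force: [0.4, -0.1, -0.4]
opening: 0.003
```

View pics/side18.png

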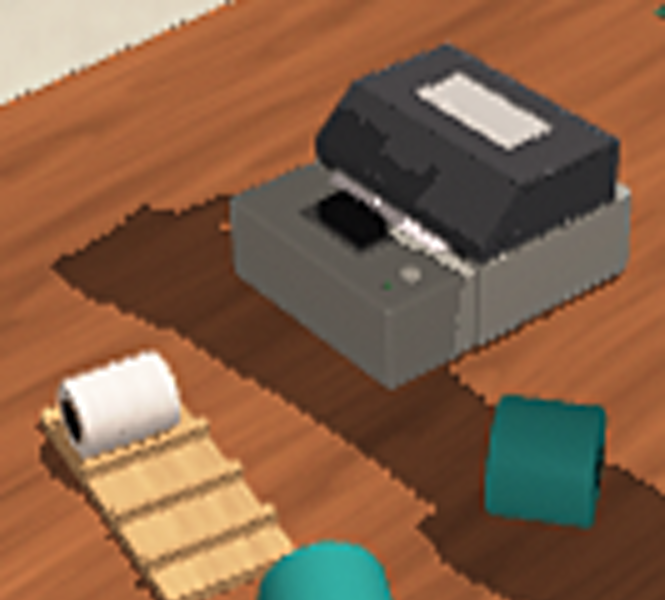

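View pics/side18f.png

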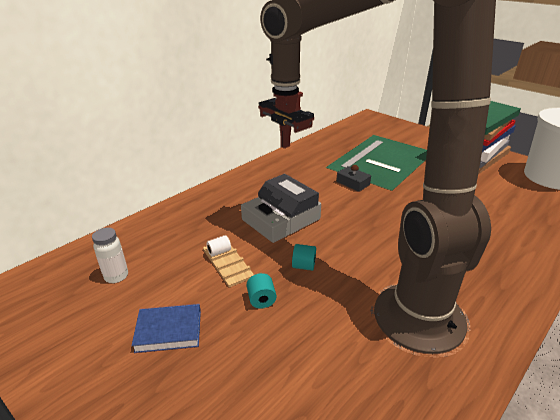

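The cover corners and the thumb piece (crop 350,218) sit exactly where they were in the first picture, so it is shut and latched. The other objects have not moved.

```bash
python3 -c "
from rig import env
print(env.hand_in())"
```

```text
the job is handed in; nothing more can be done
None
```

The printer is loaded and shut, and I handed the job in at about t = 23.6 s of the 67 s allowed; the hand-in gives no verdict.

- **Latch:** I slid the thumb piece about 12 mm towards the printer's +y, and the cover sprang fully open.
- **Roll:** I gripped the full roll across its ends and lowered it onto the idlers. I pressed it on slightly, with up to 20 N at the wrist, then eased off and let go. The last picture before closing showed its hub about 1 pixel (roughly 2 mm) from where a roll lying on the bay point should appear.
- **Cover:** I guided it down at about 1 rad/s and pressed it to its stop with about 22 N.

**Last checks:**
- After I lifted the hand clear, the cover and thumb piece were in the same image positions as at the start, so the cover is latched.
- The part-used roll, glue jar, book and weight look unmoved.
- The arm is clear of everything, with about 0 N at the wrist.
- The roll cannot be seen under the shut cover, so its final position rests on the picture taken before closing.

No check failed or disagreed.

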